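# Push a row of medicine cartons home in a dispensing lane

## Task

In the dispensing lane on the pharmacy counter, push the row of four touching medicine cartons along as one train until the front (blue-banded) carton is flush against the red end stop and the row is closed up tight. Push with shut fingers on the hindmost (red-banded) carton only, keeping the row together; do not grasp, lift or tip any carton. Leave the pill bottle, amber bottle and dose cup where they stand, and finish clear of everything.

Things in the scene. Friction and masses are not known exactly. Their poses are not given: they have to be found in the camera images.
- lane: Fixed straight lane, 70 mm wide: grey floor plate 4 mm thick from x = -165 to +140 mm, two aluminium side rails (4 mm thick, tops 16 mm above the counter, 62 mm apart inside), red end stop (10 mm thick, top 40 mm above the counter) with its inner face at x = +130 mm; other end open. Origin on the counter, on the lane's centre line; x along the lane towards the stop, z up. Pose varies.
- stop_face (a point): Point on the inner face of the red end stop, on the lane's centre line, 25 mm above the counter.
- carton_1: Front carton, white with a blue band, nearest the stop; 30 mm along the lane, 58 mm across it, 50 mm tall, about 60 g. Origin at the centre of its underside; x along the lane towards the stop, z up. Fully home, its origin is 15 mm short of the stop's inner face. At the start it has 50 to 90 mm to travel.
- carton_2: Second carton, white with a green band; 30 mm along the lane, 58 mm across it, 50 mm tall, about 60 g. Origin at the centre of its underside; x along the lane towards the stop, z up.
- carton_3: Third carton, white with an orange band; 30 mm along the lane, 58 mm across it, 50 mm tall, about 60 g. Origin at the centre of its underside; x along the lane towards the stop, z up.
- carton_4: Hindmost carton, white with a red band, the one to push; 30 mm along the lane, 58 mm across it, 50 mm tall, about 60 g. Origin at the centre of its underside; x along the lane towards the stop, z up. Its rear face is 15 mm behind its origin; with the row home its origin is 105 mm short of the stop's inner face. The lane is empty behind it. The whole row slides with about 1 to 3 N.
- pill_bottle: Loose white pill bottle, diameter 48 mm, 85 mm tall, beside the lane; origin at the centre of its base. Leave alone.
- amber_bottle: Loose amber bottle with a red cap, diameter 52 mm, 105 mm tall, on the other side of the lane; origin at the centre of its base. Leave alone.
- dose_cup: Loose open blue cup, 48 mm across the rim, 45 mm tall, beside the lane; origin at the centre of its base. Leave alone.

How it is judged:
At the end, for the whole second after the job is handed in: All four cartons stand upright and still in the lane (tilt under 0.1 rad, on its floor), the front one within 3 mm of the end stop and each of the others within 5 mm of its place in the closed row (x of carton_1 in the frame of lane between 0.112 and 0.119 m and y of carton_1 in the frame of lane between -0.006 and 0.006 m and z of each of carton_1, carton_2, carton_3, carton_4 in the frame of lane below 0.007 m and angle between each of carton_1, carton_2, carton_3, carton_4's own z axis and vertical below 0.1 rad and linear speed of each of carton_1, carton_2, carton_3, carton_4 below 0.01 m/s and x of carton_2 in the frame of lane between 0.08 and 0.089 m and y of carton_2 in the frame of lane between -0.006 and 0.006 m and x of carton_3 in the frame of lane between 0.05 and 0.059 m and y of carton_3 in the frame of lane between -0.006 and 0.006 m and x of carton_4 in the frame of lane between 0.02 and 0.029 m and y of carton_4 in the frame of lane between -0.006 and 0.006 m); the robot touches nothing.
It fails at once if a carton is lifted (10 mm off the lane floor) (z of any of carton_1, carton_2, carton_3, carton_4 in the frame of lane above 0.014 m).
It fails at once if a carton is tipped (over 0.35 rad) (angle between any of carton_1, carton_2, carton_3, carton_4's own z axis and vertical above 0.35 rad).
It fails at once if the row comes apart (a gap over 12 mm between neighbours) (distance between carton_1 and carton_2 above 0.042 m or distance between carton_2 and carton_3 above 0.042 m or distance between carton_3 and carton_4 above 0.042 m).
It fails at once if the robot pushes on a carton other than the hindmost (contact force between any of the fingers, the arm and carton_1 above 1 N or contact force between any of the fingers, the arm and carton_2 above 1 N or contact force between any of the fingers, the arm and carton_3 above 1 N).
It fails at once if a bystander is moved over 15 mm or tipped (distance of any of pill_bottle, amber_bottle, dose_cup from where it was at the start of the episode above 0.015 m or angle between any of pill_bottle, amber_bottle, dose_cup's own z axis and vertical above 0.3 rad).
It also fails if it takes over 32 s, if anything falls off the work surface, if the arm or the gripper's body presses on something with over 40 N, if the wrist force passes 120 N, or if a joint passes its speed limit or range.

## Robot

A 6-joint arm with a two-finger parallel gripper is mounted at the origin on the work surface. World frame = base frame: x ahead of the robot, y to its left, z up, the work surface at z = 0. Lengths are in m, angles in rad, forces in N, time in s.
With the tool pointing down it reaches from about 0.25 to 0.725 m from the base axis. Payload 4 kg.
Tool frame: the origin (TCP) lies on the centre line of the jaws, within the pads' length; the fingertips stand tip_reach ahead of it and the grasp point (between the pads) lies 5 mm behind it (tip_reach is the distance from the TCP to the fingertips, in m); z points along the fingers, y is the direction in which the jaws open and shut (so a half turn about z gives the same grasp; the last joint's range is limited). The gripper opens to 85 mm and grips with 20 to 120 N. Pads are 22 mm wide; open, the fingers measure 114 mm over their backs; the gripper's body (76 mm by 85 mm) begins 54 mm behind the grasp point. The pads swing forward as they close: fully open they stand 13 mm farther back than shut.
Start: joints at [1.104, 0.241, 0.005, 1.335, 0, 1.571], TCP at [0.225, 0.447, 0.245] pointing down, gripper open.
Joint ranges: [-2.72, 2.72], [-1.05, 1.87], [-1.09, 1.28], [-1.99, 2.15], [-1.42, 1.44], [-3.14, 3.14]. Speed limits (rad/s): [2.79, 2.79, 3.14, 3.14, 3.14, 3.14].

## Interface

Orientations are given as a unit quaternion [x, y, z, w].
In Python, from workcell import * gives the robot as it stands.
- The arm moves only by the tool arm_command, never from a script. Its arguments are lists of equal length, an entry for each row: "translation": the shift along the tool's x, y, z in cm, a list of three; "turn": the turn about the tool's z in rad; "hand": the closure, from 0 (fully open) to 1 (shut). In form: {"translation": [[x, y, z], ...], "turn": [turn, ...], "hand": [hand, ...]}. A call has 1 to 5 rows; each row is the pose to reach, as a shift and turn from the pose commanded when the call began, along the tool's axes at that moment; what a row does not reach only later rows make up. A row lasts 1/12 s, in which the tool goes at most 41.7 mm and 7.16 degrees, less where a joint would pass 70% of its speed; a pose out of reach is approached as far as the arm can. A call with a gripper value outside its range is refused whole. The fingers move at their own pace and stop on an object; the grip force is fixed at half the most. Time passes only in rows, so rows that repeat a pose let the fingers close. It gives the time, the measured TCP pose, the force and the opening at its end, in the units of the state.
- get_obs(): the state, without advancing time (a new reading comes with each control period).
- camera(name): name is "side" or "top"; returns (picture, depth): 384x512x3 uint8, red, green, blue; 384x512 float32, m along the optical axis (not along the pixel's ray), 0 where there is no reading.
- camera_info(name): a dict with "mtx" (3x3 intrinsics, pixels), "world_to_cam" (4x4, takes a point from world to camera coordinates). Camera axes: x right, y down, z forward; pixel columns grow to the right and rows downward; lengths in m; the calibration is good to about 2 mm. A picture is of the moment at which its call begins. camera_info takes no time and is no camera call.
- job_done(): hands the job in, once; it reports no verdict.
Trained networks look in the newest picture that a camera, given by its name, has taken for a name from the list of things; names that differ only in an ending like _2 or _b are one class to them, and where a whole thing is asked for, a point or a joint stands for the part that bears it (a point fixed in the world has none). Each returns a list of dicts, best first, with "conf" (0 to 1); they miss things now and then, are a little off and sometimes report something else, mostly with a low value. They report only what shows in the picture. A call takes as long as a camera call.
- search_frame(camera, name): "location" ([row, column] in pixels, amid what is visible of it).
- spot_point(camera, name): "location" ([row, column] in pixels: a listed point, or the origin of a listed thing).
The state is a dict: "clock": time; "joint_pos": joint angles; "joint_vel": joint speeds; "tau": joint torques, N m; "eef_pos": TCP position; "tool_rot": TCP orientation; "ft_force": force on the tool from outside, world axes, zero at the start; "ft_torque": the same for the moment, N m; "grip_width": finger opening in m.
Only numpy, scipy, OpenCV 4.12 (cv2) and the standard library are available. Lean on these libraries where they do the work, as an engineer would, in place of code of your own. Each camera call takes 0.05 s, during which the arm holds its last target. There are 200 camera calls.

## Working session

There is one attempt and no reset: what is moved stays moved. The work goes in short steps, Python scripts to look and compute and a tool call to move; the robot and the scene stay as the last step left them, time stands still between calls to the robot, and variables do not carry over. Pictures are saved under pics/ and viewed, about 8 in all and at most 12, crops included, and the job is handed in when it is done.

Besides the shell and the picture viewer there is one more tool, called after ">>>" as a command line: name --pt "numbers of a row" for each row, then --argument value for the rest. arm_command: Moves the arm, as the interface text tells. Its arguments: {"type":"object","properties":{"translation":{"type":"array","items":{"type":"array","items":{"type":"number"}}},"turn":{"type":"array","items":{"type":"number"}},"hand":{"type":"array","items":{"type":"number"}}},"required":["translation","turn","hand"]}

```bash
mkdir -p pics
python3 - <<'E'
from workcell import *
import cv2,numpy as np
o=get_obs();print({k:np.round(o[k],3) for k in('clock','eef_pos','tool_rot','grip_width')})
try: print(tip_reach)
except Exception as e: print(e)
ims=[]
for n in('top','side'):
    p,d=camera(n);np.savez('pics/'+n+'0.npz',p=p,d=d)
    cv2.imwrite(f'pics/{n}0.png',p[:,:,::-1])
    i=camera_info(n);print(n,np.round(i['mtx'],1).tolist(),np.round(i['world_to_cam'],3).tolist())
    for t in('carton_1','stop_face','lane','pill_bottle','amber_bottle','dose_cup'):
        f=spot_point if t in('stop_face','lane') else search_frame
        print(t,[(np.round(r['location']).tolist(),round(r['conf'],2)) for r in f(n,t)][:5])
E
ls
```

```text
{'clock': np.float64(0.0), 'eef_pos': array([0.225, 0.446, 0.244]), 'tool_rot': array([ 0.231,  0.973, -0.001, -0.   ]), 'grip_width': np.float64(0.085)}
0.014
top [[367.6, 0.0, 258.0], [0.0, 367.6, 187.3], [0.0, 0.0, 1.0]] [[-0.029, -0.999, 0.031, 0.058], [-0.997, 0.027, -0.066, 0.554], [0.065, -0.033, -0.997, 0.769], [0.0, 0.0, 0.0, 1.0]]
carton_1 [([149.0, 248.0], 0.84), ([163.0, 256.0], 0.82), ([175.0, 268.0], 0.77), ([185.0, 276.0], 0.7)]
stop_face [([126.0, 228.0], 0.76)]
lane [([176.0, 264.0], 0.7)]
pill_bottle [([203.0, 198.0], 0.95)]
amber_bottle [([150.0, 329.0], 0.96)]
dose_cup [([248.0, 240.0], 0.81)]
side [[371.7, 0.0, 256.5], [0.0, 371.7, 191.4], [0.0, 0.0, 1.0]] [[-0.992, -0.127, -0.015, 0.559], [-0.09, 0.774, -0.626, 0.034], [0.092, -0.62, -0.779, 0.677], [0.0, 0.0, 0.0, 1.0]]
carton_1 [([188.0, 231.0], 0.82), ([181.0, 247.0], 0.71), ([174.0, 262.0], 0.64), ([245.0, 268.0], 0.59)]
stop_face [([213.0, 179.0], 0.91)]
lane []
pill_bottle [([244.0, 266.0], 0.81), ([198.0, 262.0], 0.17)]
amber_bottle [([129.0, 230.0], 0.89)]
dose_cup [([217.0, 325.0], 0.9), ([197.0, 261.0], 0.53)]
pics
```

View pics/top0.png

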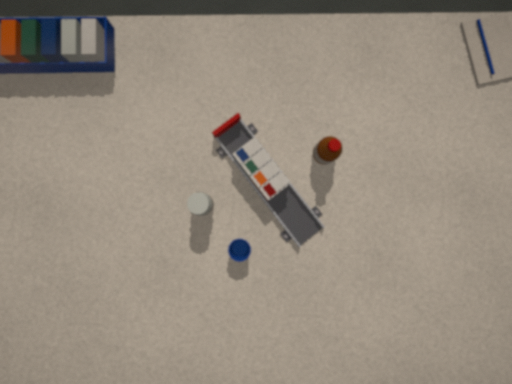

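```bash
cat > h.py <<'E'
import numpy as np,cv2
from workcell import *
def cloud(n,d):
    i=camera_info(n);K=i['mtx'];v,u=np.mgrid[:d.shape[0],:d.shape[1]]
    P=np.stack([(u-K[0,2])/K[0,0]*d,(v-K[1,2])/K[1,1]*d,d],-1)
    T=np.linalg.inv(i['world_to_cam']);W=P@T[:3,:3].T+T[:3,3];W[d<=0]=np.nan;return W
def hsv(p): return cv2.cvtColor(p,cv2.COLOR_RGB2HSV)
E
python3 - <<'E'
from h import *
z=np.load('pics/top0.npz');W=cloud('top',z['d'])
for n,r,c in(('c1',149,248),('c2',163,256),('c3',175,268),('c4',185,276),('stop',126,228),('pill',203,198),('amber',150,329),('cup',248,240)):
    print(n,np.round(np.nanmedian(W[r-1:r+2,c-1:c+2].reshape(-1,3),0),4))
m=(abs(W[...,2]-.054)<.006); m[:110]=0;m[240:]=0;m[:,:210]=0;m[:,310:]=0
k,l,s,_=cv2.connectedComponentsWithStats(m.astype('u1'))
j=1+s[1:,4].argmax();P=W[l==j];print('cartons top',s[j],P.mean(0),cv2.minAreaRect((P[:,:2]*1000).astype('f4')))
h=hsv(z['p']);r=((h[...,0]<8)|(h[...,0]>172))&(h[...,1]>130)&(h[...,2]>80)
k,l,s,_=cv2.connectedComponentsWithStats(r.astype('u1'))
for j in range(1,k):
    if s[j,4]>15:
        P=W[l==j];P=P[~np.isnan(P[:,0])];q=P[P[:,2]>.034];print('red',s[j],np.round(np.median(P,0),3), cv2.minAreaRect((q[:,:2]*1000).astype('f4')) if len(q)>5 else '')
E
```

```text
c1 [0.6322 0.0624 0.0542]
c2 [0.6033 0.0469 0.0538]
c3 [0.578  0.0229 0.0541]
c4 [0.557  0.0073 0.0536]
stop [0.686  0.103  0.0344]
pill [0.5238 0.1625 0.0854]
amber [ 0.6209 -0.0961  0.0864]
cup [0.4271 0.085  0.0051]
cartons top [ 233  137   58   63 1661] [0.59186548 0.0359839  0.05459985] ((592.3281860351562, 36.01399230957031), (120.80485534667969, 58.211265563964844), 36.11280822753906)
red [213 114  27  23 174] [0.688 0.107 0.04 ] ((688.2463989257812, 106.9474868774414), (9.858348846435547, 67.33785247802734), 35.91017532348633)
red [327 138  14  14 136] [ 0.628 -0.103  0.105] ((631.3486328125, -103.73707580566406), (30.218109130859375, 22.707077026367188), 5.567237377166748)
red [264 184  11  12  71] [0.549 0.022 0.055] ((548.0806884765625, 21.90202522277832), (21.615169525146484, 13.101301193237305), 42.57876968383789)
```

The top view shows the row running from about (150,248) to (187,272), the stop at (126,228) and the open end at about (225,305). The sizes check out: the row is 121 x 58 mm and its tops are at z = 54 mm. The lane heading is about 36.3° and the travel left is about 54 mm. I'll move high and turn the tool's x axis onto the lane.

>>> arm_command --pt "-3 -1.8 0" --pt "-6 -3.6 0" --pt "-9 -5.4 0" --pt "-12 -7.2 0" --pt "-15 -9 0" --turn '[-0.1,-0.2,-0.3,-0.4,-0.5]' --hand '[1,1,1,1,1]'

```text
clock: 1.12
eef_pos: [0.319, 0.2973, 0.2454]
tool_rot: [-0.019, 1.0, 0.0, 0.0]
ft_force: [0.4, 0.3, -0.8]
grip_width: 0.0255
```

```bash
cat >> h.py <<'E'
from scipy.spatial.transform import Rotation as Ro
TH=np.radians(36.3);C=np.array([.5923,.0360]);U=np.array([np.cos(TH),np.sin(TH)])
def go(s,z,off=0):
    "print shift in tool cm + turn to reach lane coordinate s (m from initial row centre), tip height z"
    o=get_obs();R=Ro.from_quat(o['tool_rot']).as_matrix();p=o['eef_pos']
    V=np.array([-U[1],U[0]]);e=p[:2]-C
    t=np.r_[C+s*U+off*V,z+tip_reach]
    a=np.arctan2(R[1,0],R[0,0]);dt=(a-(TH+np.pi)+np.pi)%(2*np.pi)-np.pi
    print('t',round(o['clock'],2),'s,lat mm',np.round([e@U*1e3,e@V*1e3],1),'tip z',round(p[2]-tip_reach,4),'width',round(o['grip_width'],4),'F',np.round(o['ft_force'],1),'j',np.round(o['joint_pos'],2))
    print('shift cm',np.round(R.T@(t-p)*100,2),'turn',round(dt,3))
E
python3 -c "
from h import *
go(-.091,.2)"
```

```text
t 1.12 s,lat mm [-65.6 372.4] tip z 0.2314 width 0.0255 F [ 0.4  0.3 -0.8] j [ 0.75  0.11 -0.15  1.31 -0.    0.71]
shift cm [-18.75 -32.28   3.14] turn -0.595
```

>>> arm_command --pt "-1.9 -3.3 0" --pt "-3.8 -6.6 0" --pt "-5.7 -9.9 0" --pt "-7.6 -13.2 0" --pt "-9.5 -16.5 0" --turn '[-0.1,-0.2,-0.3,-0.4,-0.5]' --hand '[1,1,1,1,1]'

```text
clock: 1.53
eef_pos: [0.4174, 0.1392, 0.2456]
tool_rot: [-0.26, 0.965, 0.0, 0.0]
ft_force: [0.9, 0.1, 0.6]
grip_width: 0.0002
```

```bash
python3 -c "
from h import *
go(-.095,.11)"
```

```text
t 1.53 s,lat mm [-79.9 186.7] tip z 0.2316 width 0.0002 F [0.9 0.1 0.6] j [ 0.32  0.12 -0.14  1.31  0.   -0.21]
shift cm [ -0.47 -18.73  12.16] turn -0.106
```

>>> arm_command --pt "-0.1 -4 1" --pt "-0.2 -8 2" --pt "-0.3 -12 4" --pt "-0.4 -16 6" --pt "-0.5 -18.5 8" --turn '[-0.03,-0.06,-0.1,-0.1,-0.1]' --hand '[1,1,1,1,1]'

```text
clock: 1.95
eef_pos: [0.5152, -0.0197, 0.1656]
tool_rot: [-0.305, 0.952, -0.001, 0.002]
ft_force: [0.6, 0.9, -0.2]
grip_width: 0.0001
```

>>> arm_command --pt "0 0 0" --pt "0 0 0" --turn '[0,0]' --hand '[1,1]'

```text
clock: 2.12
eef_pos: [0.5126, -0.0185, 0.1635]
tool_rot: [-0.304, 0.953, 0.001, -0.002]
ft_force: [-0.1, 0.0, 1.1]
grip_width: 0.0003
```

Run:
```python
from h import *
go(-.095,.012)
p,d=camera('side');cv2.imwrite('pics/side1.png',p[:,:,::-1])
```

```text
t 2.12 s,lat mm [-96.5   3.2] tip z 0.1495 width 0.0003 F [-0.1  0.   1.1] j [-0.04  0.32 -0.11  1.15  0.   -0.66]
shift cm [-0.2  -0.36 13.74] turn -0.015
```

View pics/side1.png

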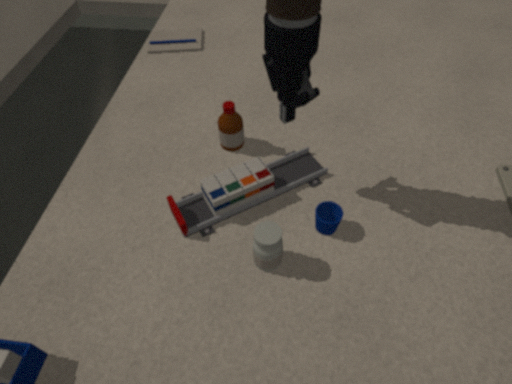

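The side view shows the fingertips at about (113,287), above the lane behind the red-banded carton at (174,264), with bystanders clear. Next is lowering behind the row.

>>> arm_command --pt "-0.1 -0.3 2.5" --pt "-0.1 -0.4 5" --pt "-0.1 -0.4 7.5" --pt "-0.1 -0.4 10" --pt "-0.1 -0.4 12" --turn '[-0.01,-0.02,-0.02,-0.02,-0.02]' --hand '[1,1,1,1,1]'

```text
clock: 2.58
eef_pos: [0.5163, -0.0182, 0.0452]
tool_rot: [-0.317, 0.949, -0.0, 0.001]
ft_force: [1.1, -1.2, -0.1]
grip_width: 0.0
```

>>> arm_command --pt "0 0 0.6" --pt "0 0 1.2" --pt "0 0 1.5" --pt "0 0 1.5" --turn '[0,0,0,0]' --hand '[1,1,1,1]'

```text
clock: 2.92
eef_pos: [0.5171, -0.0192, 0.0312]
tool_rot: [-0.316, 0.949, -0.0, 0.001]
ft_force: [0.6, 0.7, 0.5]
grip_width: -0.0001
```

Run:
```python
from h import *
go(-.071,.013)
p,d=camera('side');cv2.imwrite('pics/side2.png',cv2.resize(p[80:280,130:370,::-1],None,fx=3,fy=3))
```

```text
t 2.92 s,lat mm [-93.3  -0. ] tip z 0.0172 width -0.0001 F [0.6 0.7 0.5] j [-0.04  0.47 -0.27  0.83  0.   -0.68]
shift cm [-2.23 -0.02  0.42] turn 0.009
```

View pics/side2.png

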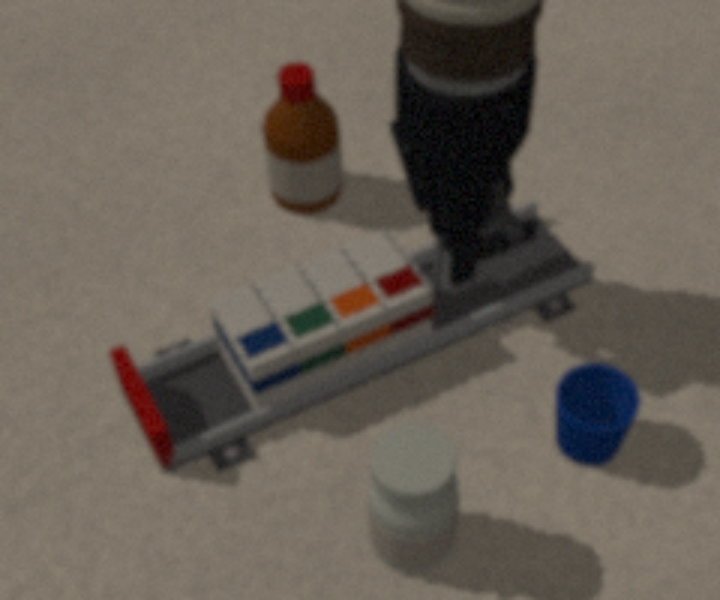

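The fingers stand inside the lane at about crop (460,275), behind the red-banded carton at (400,280), and the row is closed. I'll approach and push in small steps.

>>> arm_command --pt "-0.4 0 0.3" --pt "-0.8 0 0.3" --pt "-1.2 0 0.3" --pt "-1.6 0 0.3" --pt "-1.9 0 0.3" --turn '[0.01,0.01,0.01,0.01,0.01]' --hand '[1,1,1,1,1]'

```text
clock: 3.38
eef_pos: [0.5325, -0.008, 0.0276]
tool_rot: [-0.311, 0.95, -0.0, 0.0]
ft_force: [0.1, 0.6, 0.8]
grip_width: -0.0
```

>>> arm_command --pt "-0.2 0 0" --pt "-0.4 0 0" --pt "-0.6 0 0" --pt "-0.8 0 0" --pt "-1.0 0 0" --turn '[0,0,0,0,0]' --hand '[1,1,1,1,1]'

```text
clock: 3.8
eef_pos: [0.5393, -0.0026, 0.0271]
tool_rot: [-0.311, 0.951, 0.0, -0.001]
ft_force: [-2.0, -1.4, 0.7]
grip_width: 0.0003
```

>>> arm_command --pt "-0.3 0 0" --pt "-0.6 0 0" --pt "-0.9 0 0" --pt "-1.2 0 0" --pt "-1.5 0 0" --turn '[0,0,0,0,0]' --hand '[1,1,1,1,1]'

```text
clock: 4.22
eef_pos: [0.5521, 0.0067, 0.0272]
tool_rot: [-0.311, 0.95, 0.0, -0.0]
ft_force: [-1.7, -0.9, -0.3]
grip_width: 0.0002
```

```bash
cat >> h.py <<'E'
def bands(n='side'):
    "lane x (mm past the initial row centre) and height of each colour band on the tops + stop"
    p,d=camera(n);W=cloud(n,d);h=hsv(p);V=np.array([-U[1],U[0]])
    S=(W[...,:2]-C)@U;L=(W[...,:2]-C)@V
    for c,(a,b) in dict(blue=(100,130),green=(50,95),orange=(8,20),red=(172,188)).items():
        H=h[...,0].astype(int);H=np.where((b>180)&(H<8),H+180,H)
        for nm,zr,sr in(('top',(.048,.062),(-.09,.115)),):
            m=(H>=a)&(H<=b)&(h[...,1]>110)&(W[...,2]>zr[0])&(W[...,2]<zr[1])&(S>sr[0])&(S<sr[1])&(abs(L)<.035)
            print(c,m.sum(),np.round([S[m].mean()*1e3,L[m].mean()*1e3,W[...,2][m].mean()*1e3],1))
    return p,d,W,S,L
E
python3 - <<'E'
from h import *
go(-.017,.013)
bands('top');p=bands('side')[0]
cv2.imwrite('pics/side3.png',cv2.resize(p[80:280,130:370,::-1],None,fx=3,fy=3))
E
```

```text
t 4.22 s,lat mm [-49.8   0.2] tip z 0.0132 width 0.0002 F [-1.7 -0.9 -0.3] j [ 0.01  0.53 -0.18  0.86  0.   -0.62]
shift cm [-3.28 -0.01  0.02] turn -0.001
blue 52 [67.9 15.1 55.1]
green 0 [nan nan nan]
orange 100 [ 7.5 14.5 55. ]
red 9 [-14.4  19.3  54.7]
blue 71 [69.5 14.7 54.1]
green 36 [38.9 14.6 54.1]
orange 108 [ 9.8 14.4 54.1]
red 86 [-20.7  14.1  54.3]h.py:26: RuntimeWarning: Mean of empty slice.
  print(c,m.sum(),np.round([S[m].mean()*1e3,L[m].mean()*1e3,W[...,2][m].mean()*1e3],1))
  ret = ret.dtype.type(ret / rcount)
```

View pics/side3.png

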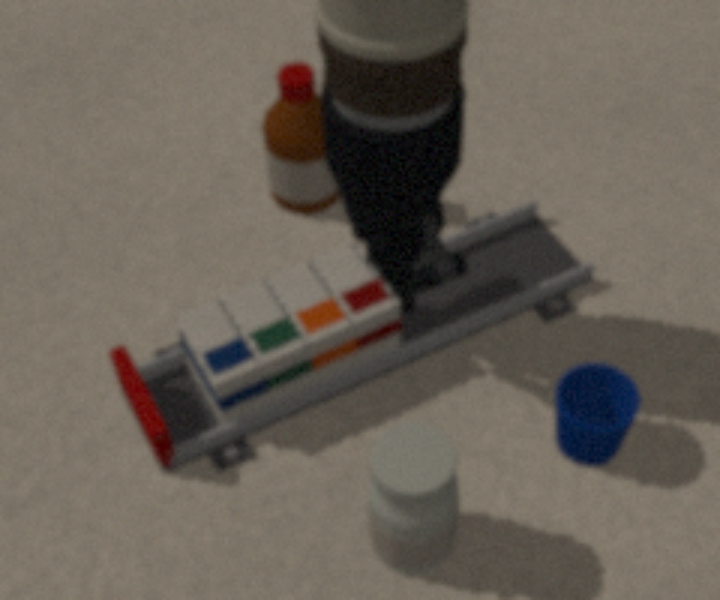

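The row has moved about 24 mm, still closed and with its tops level at 54 mm. About 31 mm is left, so I'll push most of it and then creep, watching the force.

>>> arm_command --pt "-0.3 0 0" --pt "-0.6 0 0" --pt "-0.9 0 0" --pt "-1.2 0 0" --pt "-1.5 0 0" --turn '[0,0,0,0,0]' --hand '[1,1,1,1,1]'

```text
clock: 4.73
eef_pos: [0.5642, 0.0155, 0.0273]
tool_rot: [-0.311, 0.95, 0.0, -0.0]
ft_force: [-2.1, -1.9, -0.2]
grip_width: -0.0002
```

>>> arm_command --pt "-0.25 0 0" --pt "-0.5 0 0" --pt "-0.75 0 0" --pt "-1.0 0 0" --pt "-1.0 0 0" --turn '[0,0,0,0,0]' --hand '[1,1,1,1,1]'

```text
clock: 5.15
eef_pos: [0.5727, 0.0216, 0.0274]
tool_rot: [-0.311, 0.95, 0.0, 0.0]
ft_force: [0.1, -0.2, -0.2]
grip_width: 0.0
```

Run:
```python
from h import *
go(-.017,.013)
bands('side')
```

```text
t 5.15 s,lat mm [-24.4   0. ] tip z 0.0134 width 0.0 F [ 0.1 -0.2 -0.2] j [ 0.04  0.56 -0.12  0.89  0.   -0.59]
shift cm [-0.74 -0.    0.04] turn -0.001
blue 76 [94.1 14.9 54.2]
green 39 [64.5 15.3 54.3]
orange 109 [34.2 14.5 54.1]
red 88 [ 4.4 14.5 54.3]
```

>>> arm_command --pt "-0.1 0 0" --pt "-0.2 0 0" --pt "-0.3 0 0" --pt "-0.35 0 0" --pt "-0.35 0 0" --turn '[0,0,0,0,0]' --hand '[1,1,1,1,1]'

```text
clock: 5.62
eef_pos: [0.5748, 0.0232, 0.0274]
tool_rot: [-0.311, 0.95, 0.0, 0.0]
ft_force: [-1.9, -1.0, 0.8]
grip_width: 0.0
```

>>> arm_command --pt "-0.05 0 0" --pt "-0.1 0 0" --pt "-0.1 0 0" --turn '[0,0,0]' --hand '[1,1,1]'

```text
clock: 5.87
eef_pos: [0.5757, 0.0239, 0.0273]
tool_rot: [-0.311, 0.95, 0.0, 0.0]
ft_force: [-1.9, -2.0, 1.4]
grip_width: 0.0
```

>>> arm_command --pt "-0.05 0 0" --pt "-0.1 0 0" --pt "-0.1 0 0" --turn '[0,0,0]' --hand '[1,1,1]'

```text
clock: 6.12
eef_pos: [0.5765, 0.0245, 0.0273]
tool_rot: [-0.311, 0.95, 0.0, 0.0]
ft_force: [-1.8, -1.5, 1.1]
grip_width: 0.0002
```

Still at sliding force (about 2.5 N), so no stop contact yet. I'll keep creeping.

>>> arm_command --pt "-0.05 0 0" --pt "-0.1 0 0" --pt "-0.1 0 0" --turn '[0,0,0]' --hand '[1,1,1]'

```text
clock: 6.37
eef_pos: [0.5774, 0.0252, 0.0273]
tool_rot: [-0.311, 0.95, 0.0, 0.0]
ft_force: [-2.1, -2.0, 1.2]
grip_width: 0.0002
```

>>> arm_command --pt "-0.05 0 0" --pt "-0.1 0 0" --pt "-0.1 0 0" --turn '[0,0,0]' --hand '[1,1,1]'

```text
clock: 6.62
eef_pos: [0.5782, 0.0257, 0.0273]
tool_rot: [-0.311, 0.95, 0.0, 0.0]
ft_force: [-1.9, -1.1, 0.9]
grip_width: -0.0003
```

Run:
```python
from h import *
go(-.017,.013)
p=bands('side')[0]
cv2.imwrite('pics/side4.png',cv2.resize(p[140:240,150:290,::-1],None,fx=5,fy=5,interpolation=cv2.INTER_CUBIC))
```

```text
t 6.62 s,lat mm [-17.5   0.1] tip z 0.0133 width -0.0003 F [-1.9 -1.1  0.9] j [ 0.04  0.57 -0.1   0.9   0.   -0.59]
shift cm [-0.05 -0.01  0.03] turn -0.001
blue 79 [100.1  14.9  54.3]
green 44 [71.9 14.8 54.2]
orange 114 [41.2 14.6 54.3]
red 89 [11.3 14.4 54.3]
```

View pics/side4.png

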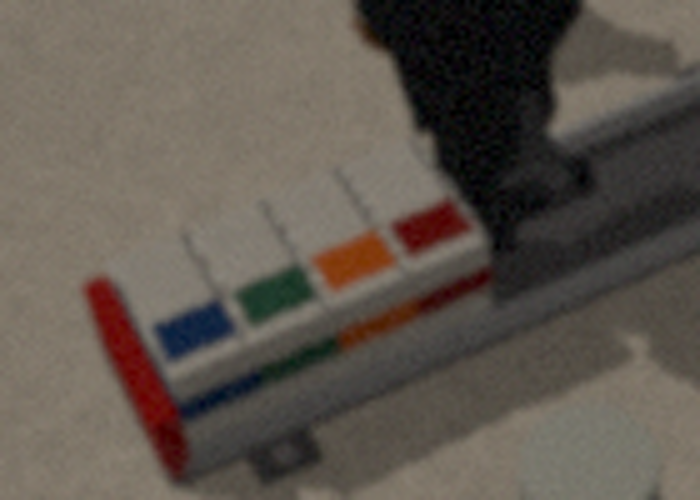

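The picture shows the blue-banded carton almost touching the red stop (about (150,370)), with thin seams between cartons. The force hasn't risen yet, so I'll creep further.

>>> arm_command --pt "-0.05 0 0" --pt "-0.1 0 0" --pt "-0.1 0 0" --turn '[0,0,0]' --hand '[1,1,1]'

```text
clock: 6.92
eef_pos: [0.5785, 0.026, 0.0273]
tool_rot: [-0.311, 0.95, -0.0, -0.0]
ft_force: [-2.4, -2.0, 1.7]
grip_width: -0.0002
```

>>> arm_command --pt "-0.05 0 0" --pt "-0.1 0 0" --pt "-0.1 0 0" --turn '[0,0,0]' --hand '[1,1,1]'

```text
clock: 7.17
eef_pos: [0.5785, 0.0261, 0.0272]
tool_rot: [-0.311, 0.951, -0.0, -0.001]
ft_force: [-4.9, -4.3, 2.4]
grip_width: -0.0003
```

The tool has stalled and the force has risen to 6.5 N, so the row is seated. One more nudge, then straight back and up.

>>> arm_command --pt "-0.05 0 0" --pt "-0.1 0 0" --pt "-0.1 0 0" --turn '[0,0,0]' --hand '[1,1,1]'

```text
clock: 7.42
eef_pos: [0.5784, 0.0261, 0.0271]
tool_rot: [-0.31, 0.951, -0.001, -0.002]
ft_force: [-7.5, -4.7, 5.1]
grip_width: 0.0001
```

>>> arm_command --pt "0.4 0 0" --pt "0.8 0 0" --pt "1.6 0 0" --pt "2.4 0 0" --pt "3.2 0 0" --turn '[0,0,0,0,0]' --hand '[1,1,1,1,1]'

```text
clock: 7.83
eef_pos: [0.5542, 0.0083, 0.0274]
tool_rot: [-0.311, 0.95, 0.0, 0.0]
ft_force: [0.1, -0.3, 0.4]
grip_width: 0.0
```

>>> arm_command --pt "0.5 0 -1" --pt "1 0 -4" --pt "1.5 0 -7" --pt "2 0 -10" --pt "2 0 -13" --turn '[0,0,0,0,0]' --hand '[1,1,1,1,1]'

```text
clock: 8.25
eef_pos: [0.5372, -0.004, 0.1594]
tool_rot: [-0.31, 0.951, 0.0, -0.0]
ft_force: [0.1, -0.4, 0.7]
grip_width: 0.0004
```

>>> arm_command --pt "2 0 0" --pt "4 0 -1" --pt "6 0 -2" --pt "7 0 -2" --pt "7 0 -2" --turn '[0,0,0,0,0]' --hand '[1,1,1,1,1]'

```text
clock: 8.67
eef_pos: [0.4808, -0.0457, 0.1784]
tool_rot: [-0.31, 0.951, -0.0, 0.001]
ft_force: [-0.4, 0.1, -0.4]
grip_width: -0.0003
```

Run:
```python
from h import *
go(-.017,.013)
p,d,W,S,L=bands('side')
cv2.imwrite('pics/side5.png',cv2.resize(p[130:270,150:350,::-1],None,fx=4,fy=4,interpolation=cv2.INTER_CUBIC))
p,d,W,S,L=bands('top')
m=(abs(W[...,2]-.054)<.006)&(S>-.06)&(S<.14)&(abs(L)<.04)
P=np.c_[S[m],L[m]]*1e3;print('row',P.shape,cv2.minAreaRect(P.astype('f4')))
h=hsv(p);m=((h[...,0]<8)|(h[...,0]>172))&(h[...,1]>130)&(W[...,2]>.034)&(W[...,2]<.046)&(S>.09)&(S<.14)&(abs(L)<.045)
print('stop',cv2.minAreaRect((np.c_[S[m],L[m]]*1e3).astype('f4')))
for n in('pill_bottle','amber_bottle','dose_cup'): print(n,[np.round(r['location']).tolist() for r in search_frame('top',n)][:1])
```

```text
t 8.67 s,lat mm [-1.382e+02  1.000e-01] tip z 0.1644 width -0.0003 F [-0.4  0.1 -0.4] j [-0.09  0.25 -0.17  1.16 -0.   -0.72]
shift cm [-12.1    0.05  15.15] turn -0.003
blue 77 [101.9  14.4  53.9]
green 41 [72.  14.2 54. ]
orange 111 [41.7 14.5 54.2]
red 91 [11.9 14.6 54.1]
blue 54 [100.6  15.2  55.1]
green 0 [nan nan nan]
orange 95 [40.8 14.8 55.1]
red 80 [10.3 14.9 54.9]
row (1649, 2) ((54.589996337890625, 0.39232826232910156), (120.29534912109375, 58.23109817504883), 0.20131537318229675)
stop ((121.5764389038086, 0.18243408203125), (5.66294002532959, 66.18856811523438), 1.1525096893310547)
pill_bottle [[204.0, 197.0]]
amber_bottle [[150.0, 330.0]]
dose_cup [[250.0, 240.0]]h.py:26: RuntimeWarning: Mean of empty slice.
  print(c,m.sum(),np.round([S[m].mean()*1e3,L[m].mean()*1e3,W[...,2][m].mean()*1e3],1))
  ret = ret.dtype.type(ret / rcount)
```

View pics/side5.png

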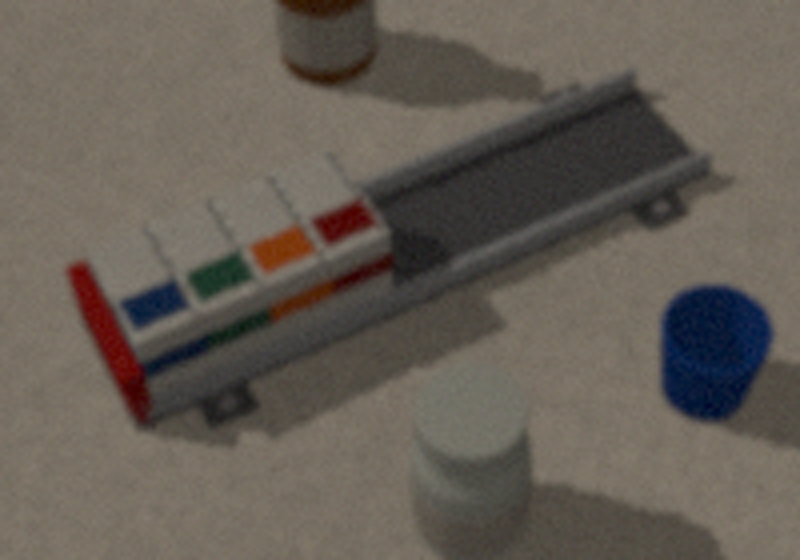

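The blue-banded carton is against the red stop at about (120,350), the row is closed, upright and centred, and the bystanders are unmoved. The row centre has moved 54.6 mm against 54.3 predicted, and the row measures 120.3 mm long.

```bash
python3 -c "
from workcell import *
job_done()"
```

```text
the job is handed in; nothing more can be done
```

The row of four cartons is pushed home against the red end stop, and I handed the job in at about 9 s of the 32 s allowed; no verdict is reported back. I pushed with shut fingers on the red-banded carton only, at about 2–3 N while sliding. At the stop the tool stalled and the force rose to about 10 N. I then backed straight off and lifted clear.

- **Position:** the row moved 54.6 mm, against 54.3 mm worked out beforehand. It is about 0.4 mm off the lane's centre line.
- **Row closed:** it measures 120.3 mm long, against 120 mm for four touching cartons. The tops are level at 54–55 mm, so nothing is tipped or lifted.
- **Bystanders:** the pill bottle, amber bottle and dose cup are within 2 pixels of where they started, about 4 mm at most.
- **Robot:** clear of everything, with the fingertips 164 mm above the counter and force readings under 1 N.

**Checks that failed or disagreed:**
- The top camera did not pick up the green band, so carton 2's place comes from the side camera and the overall row length.
- The top and side cameras differ by about 1–2 mm along the lane, within their calibration.
- My last top-view check of the stop was partly hidden or cut off, measuring only 5.7 mm of its 10 mm thickness. Contact with the stop therefore rests on the force rise and the stall, the travel and the side picture.

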